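# Tip a column cap to show its tape, then hold it poised over its column

## Robot

A 6-joint arm with a two-finger parallel gripper is mounted at the origin on the work surface. World frame = base frame: x ahead of the robot, y to its left, z up, the work surface at z = 0. Lengths are in mm, angles in rad, forces in N, time in s.
With the tool pointing down it reaches from about 275 to 750 mm from the base axis. Payload 10.2 kg.
Tool frame: the origin (TCP) lies midway between the tips of the shut fingers; the grasp point (between the pads) lies grip_depth behind it (grip_depth is the distance from the TCP to the grasp point, in mm); z points along the fingers, y is the line along which they close (so a half turn about z gives the same grasp; the last joint's range is limited). The gripper opens to 85 mm and grips with 20 to 120 N. Pads are 22 mm wide; open, the fingers measure 114 mm over their backs; the gripper's body (76 mm by 85 mm) begins 54 mm behind the grasp point. The pads swing forward as they close: fully open they stand 13 mm farther back than shut.
Start: joints at [0.895, 0.313, 1.498, -0, 1.331, -0.223], TCP at [229.693, 472.094, 231.294] pointing down, gripper open.
Joint ranges: [-2.94, 2.94], [-0.97, 2.17], [0.19, 2.56], [-1.23, 4.37], [0.02, 3.11], [-2.88, 2.88]. Speed limits (rad/s): [2.39, 2.39, 3.01, 3.14, 3.14, 3.14].

## Interface

Orientations are given as a unit quaternion [w, x, y, z].
In Python, from rig import * gives the robot as it stands.
- The arm moves only by the tool servo_tool, never from a script. Its argument "commands" is a list of rows, each a list of 3 entries, a list of its own where there are three numbers: the gripper command: -1 is fully open, 1 is shut, values between are in proportion, then the shift along the tool's x, y, z in m, then the turn, a rotation vector about the tool's x, y, z in units of 6 degrees (1.0 is 6 degrees). In form: [[grip, [dx, dy, dz], [ax, ay, az]], ...]. A call has 1 to 10 rows; each row shifts and turns the commanded pose from where the row before left it, along the tool's axes as they then stand; what a row does not reach is not made up. A row lasts 1/12 s, in which the tool goes at most 41.7 mm and 7.16 degrees, less where a joint would pass 70% of its speed; a pose out of reach is approached as far as the arm can. A call is refused whole if a number of a shift passes 0.0417 or a number of a turn 1, either way. A call with a gripper value outside its range is refused whole. The fingers move at their own pace and stop on an object; "squeeze" is the grip in N (left out, the last holds). Time passes only in rows, so rows that do not move let the fingers close. It gives the time, the measured TCP pose, the force, the opening and the grip force at its end, in the units of the state.
- sense(): the state, without advancing time (a new reading comes with each control period).
- capture(name): name is "scene" or "side" or "wrist"; returns a dict with "pixels" (480x640x3 uint8, red, green, blue), "z_map" (480x640 float32, mm along the optical axis (not along the pixel's ray), 0 where there is no reading), "fx", "fy", "cx", "cy" (pixels), "rvec" (rotation vector, rad) and "tvec" (3), from world to camera coordinates, as OpenCV has them; the wrist camera has in their place "T_tool_cam" (4x4, takes a point from camera to tool coordinates, whose origin is the TCP and whose axes are the flange's). Camera axes: x right, y down, z forward; pixel columns grow to the right and rows downward; lengths in mm; the calibration is good to about 2 mm. A picture is of the moment at which its call begins: read the wrist's pose just before it.
- finish_job(): hands the job in; it is judged then, once.
The state is a dict: "time_s": time; "joints": joint angles; "dq": joint speeds; "tau": joint torques, N m; "eef_pos": TCP position; "ee_rot": TCP orientation; "force": force on the tool from outside, world axes, zero at the start; "wrist_torque": the same for the moment, N m; "grip_width": opening from 0.0 (shut) to 1.0 (fully open); "grip_force": force on a finger pad.
Only numpy, scipy, OpenCV 4.12 (cv2) and the standard library are available. Lean on these libraries where they do the work, as an engineer would, in place of code of your own. Each camera call takes 0.05 s, during which the arm holds its last target. There are 200 camera calls.

## Task

Pick up the square steel column cap, tip it over by about 40 degrees in the air and keep it so for a second so that I can see the white mounting tape inside it, then bring it level again. Carry it over the long column lying clamped on the bench and stop with its lower edge about 10 mm above the top of the standing column, level, centred over it and square with it, and finish while still holding it there so that I can check the line. The tape grabs at first touch, so the cap must not touch the standing column or knock the lying one; leave the standing column, the drill, the blue bin and the tape roll where they are.

Things in the scene. Friction and masses are not known exactly. Their poses are not given: they have to be found in the camera images.
- cap: Loose sheet-steel column cap, 0.3 to 0.5 kg, lying open side down. Square skirt like a shoe-box lid, 116 mm outside, 110 inside, 28 high, sides along its x and y, all alike. On its middle a round spigot, closed on top, 48 mm diameter, 47 mm high: grip here from above, any way round. Total height 75 mm. White tape inside, under the top. Origin: centre of the skirt's lower edge; z up to the spigot.
- cap_spigot (a point): Centre of the flat top of the cap's spigot, 75 mm above the cap's origin; axes as the cap's.
- column: Loose standing column piece of perforated sheet steel, about 1 kg, 100 x 100 mm outside, 150 mm high, sides along its x and y, open on top with a flange folded 14 mm inwards. It stands across the lying column from the cap (left or right varies). Origin: centre of its foot; z up.
- column_top (a point): Centre of the standing column's top opening, level with its top edge, 150 mm above its foot; axes as the column's.
- beam: Long column of perforated sheet steel lying on the bench, fixed: 635 mm long along its x (away from the robot), 100 mm wide, 100 mm high, between the cap and the standing column. A red F-clamp with a wooden handle holds its far end to the bench edge, rising to 240 mm above the bench over the last 75 mm. Origin: centre of its underside.
- tape: Bystander: roll of red mounting tape lying flat on top of the lying column, 90 mm outer diameter, 25 mm high (its top 125 mm above the bench), loose. Origin: centre of its underside.
- drill: Bystander: red and black cordless drill standing on its battery, 205 mm high, 235 mm long along its y (chuck and bit to +y), 75 mm wide, loose. Origin: centre of the battery's underside.
- bin: Bystander: open blue plastic parts bin, 100 x 150 mm (x, y), 60 mm high, loose. Origin: centre of its underside.
Not all that is in view belongs to the job. Leave any green, pink or purple look-alike of the cap alone.

How it is judged:
By the outcome, as a careful person would: the job done as asked, in the order asked, and still so for the second after the job is handed in, while the arm keeps its last pose, push and grip.
It also fails if it takes over 58 s, if anything falls off the work surface, if the arm or the gripper's body presses on something with over 40 N, if the wrist force passes 120 N, or if a joint passes its speed limit or range.

## Working session

There is one attempt and no reset: what is moved stays moved. The work goes in short steps, Python scripts to look and compute and a tool call to move; the robot and the scene stay as the last step left them, time stands still between calls to the robot, and variables do not carry over. Pictures are saved under pics/ and viewed, at most 10 in all, crops included, and the job is handed in when it is done.

Besides the shell and the picture viewer there is one more tool, called after "Emit:" by a JSON object that holds its "op" and its "data". servo_tool: Moves the arm, as the interface text tells. Its arguments: {"type":"object","properties":{"commands":{"type":"array"},"squeeze":{"type":"number"}},"required":["commands"]}

```bash
mkdir -p pics; ls
cat > h.py <<'E'
from rig import *
import numpy as np, cv2
from scipy.spatial.transform import Rotation as R
def cloud(c, T=None):
    v,u=np.mgrid[0:480,0:640]; z=c["z_map"].astype(float)
    P=np.stack([(u-c["cx"])/c["fx"]*z,(v-c["cy"])/c["fy"]*z,z],-1)
    if T is None:
        Rm=cv2.Rodrigues(np.array(c["rvec"],float))[0]; return (P-np.array(c["tvec"]).ravel())@Rm
    return P@T[:3,:3].T+T[:3,3]
def wristT(s,c):
    q=s["ee_rot"]; T=np.eye(4); T[:3,:3]=R.from_quat([q[1],q[2],q[3],q[0]]).as_matrix(); T[:3,3]=s["eef_pos"]
    return T@np.array(c["T_tool_cam"])
def save(n,c): cv2.imwrite(f"pics/{n}.png",c["pixels"][:,:,::-1])
E
python3 - <<'E'
from h import *
s=sense(); print(s)
a=capture("scene"); b=capture("side")
for n,c in (("scene0",a),("side0",b)):
    save(n,c); np.savez(n,P=cloud(c),I=c["pixels"],z=c["z_map"])
E
```

```text
pics
{'time_s': 0.0, 'joints': array([ 8.94578479e-01,  3.13452862e-01,  1.49840839e+00, -1.38225343e-05,
        1.33101551e+00, -2.23368624e-01]), 'dq': array([ 0.00103799, -0.00073737, -0.00032104,  0.00135717,  0.00022885,
       -0.00110926]), 'tau': array([ 3.52101870e-04, -4.12269652e+01, -2.59744066e+01, -1.17537979e-04,
        4.14039561e-03,  4.74903359e-06]), 'eef_pos': array([229.54132272, 471.88203835, 230.74441536]), 'ee_rot': array([-2.73106768e-04,  2.24493189e-01,  9.74475447e-01, -5.81111405e-04]), 'force': array([-0.18869599, -0.46714243, -0.09530912]), 'wrist_torque': array([ 0.01653964, -0.02231558,  0.00183822]), 'grip_force': 0.0, 'grip_width': 1.0009570058936088}
```

View pics/scene0.png

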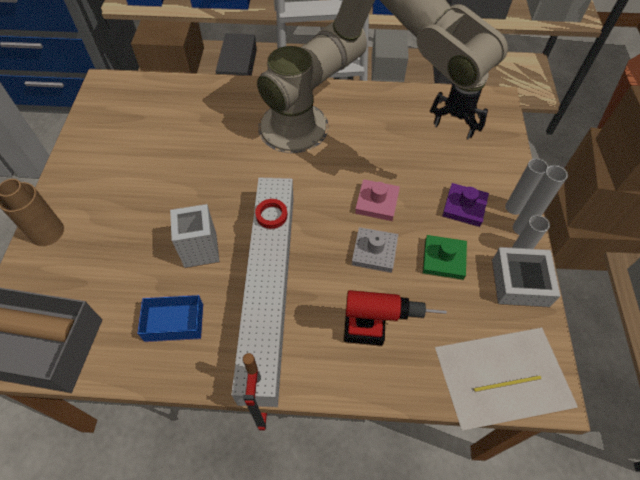

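View pics/side0.png

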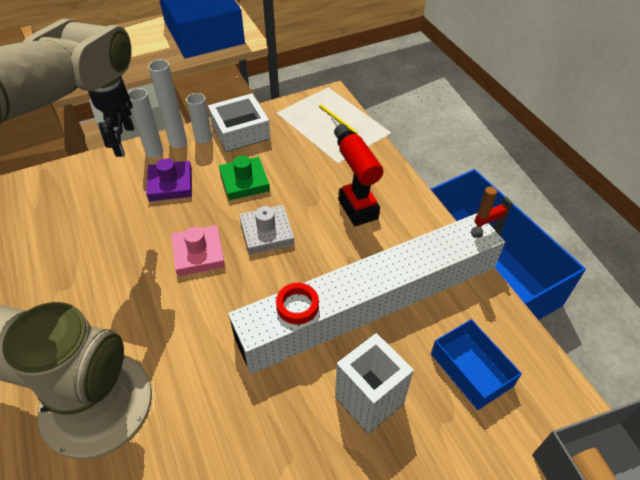

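The scene view shows the grey cap at about (376,247), the standing column at (195,235), the beam between them with the tape roll at (271,213), the drill at (375,315) and the bin at (170,318). The side view agrees: cap at (266,225), column at (373,380). Next I measure them.

Run:
```python
from h import *
def rect(p): 
    r=cv2.minAreaRect(p[:,:2].astype(np.float32)); return np.round(r[0],1),np.round(r[1],1),round(r[2],1)
boxes={"scene0":dict(cap=(345,220,405,275),col=(165,200,222,270),beam=(230,170,300,410),tape=(250,190,292,232),bin=(135,290,210,345),drill=(335,280,450,350)),
"side0":dict(cap=(236,200,298,255),col=(330,330,416,432),beam=(225,200,508,372),tape=(270,278,325,326))}
for n,B in boxes.items():
    d=np.load(n+".npz"); P=d["P"]; z=d["z"]
    for k,(a,b,c,e) in B.items():
        p=P[b:e,a:c][z[b:e,a:c]>0]
        for nm,lo,hi in {"cap":[("spig",69,81),("skirt",22,34)],"col":[("top",144,156)],"beam":[("top",95,105)],"tape":[("top",119,131)],"bin":[("rim",55,65)],"drill":[("all",10,230)]}[k]:
            q=p[(p[:,2]>lo)&(p[:,2]<hi)]
            print(n,k,nm,len(q),*rect(q),"medz",np.round(np.median(q[:,2]),1))
```

```text
scene0 cap spig 198 [490.1 280.3] [49.4 42.3] 1.0 medz 73.5
scene0 cap skirt 1090 [489.7 280. ] [116.  121.7] 81.8 medz 27.3
scene0 col top 709 [ 517.4 -227.6] [105.6 100.6] 14.7 medz 149.2
scene0 beam top 7121 [642.7 -13.9] [663.2 101. ] 1.7 medz 99.4
scene0 tape top 401 [452.4 -18.3] [91.7 87. ] 1.6 medz 124.0
scene0 bin rim 269 [ 745.8 -256.5] [103.6 151.9] 6.8 medz 58.3
scene0 drill all 3014 [744.4 314. ] [233.5  70.4] 88.0 medz 184.8
side0 cap spig 239 [484.9 282.3] [51.5 45.4] 65.0 medz 74.9
side0 cap skirt 1265 [484.9 281.9] [125.8 117. ] 80.8 medz 28.0
side0 col top 1651 [ 512.4 -225.4] [102.6 101.3] 14.7 medz 150.0
side0 beam top 10147 [641.8 -93.8] [660.7 270.2] 1.6 medz 100.1
side0 tape top 780 [446.  -16.4] [88.9 90.7] 0.3 medz 124.7
```

Emit:
{"op": "servo_tool", "data": {"commands": [[-1,[-0.0315,-0.006,0],[0,0,0]],[-1,[-0.0315,-0.006,0],[0,0,0]],[-1,[-0.0315,-0.006,0],[0,0,0]],[-1,[-0.0315,-0.006,0],[0,0,0]],[-1,[-0.0315,-0.006,0],[0,0,0]],[-1,[-0.0315,-0.006,0],[0,0,0]],[-1,[-0.0315,-0.006,0],[0,0,0]],[-1,[-0.0315,-0.006,0],[0,0,0]],[-1,[-0.0315,-0.006,0],[0,0,0]],[-1,[-0.0315,-0.006,0],[0,0,0]]], "squeeze": 80}}

```text
time_s: 0.93
eef_pos: [487.7, 279.1, 231.0]
ee_rot: [-0.0, 0.225, 0.974, -0.0]
force: [0.3, 0.4, -0.6]
grip_width: 1.005
grip_force: 0.0
```

Emit:
{"op": "servo_tool", "data": {"commands": [[-1,[0,0,0],[0,0,1]],[-1,[0,0,0],[0,0,1]],[-1,[0,0,0],[0,0,1]],[-1,[0,0,0],[0,0,1]],[-1,[0,0,0],[0,0,1]],[-1,[0,0,0],[0,0,1]],[-1,[0,0,0],[0,0,1]],[-1,[0,0,0],[0,0,1]],[-1,[0,0,0],[0,0,1]],[-1,[0,0,0],[0,0,1]]]}}

```text
time_s: 1.77
eef_pos: [486.5, 280.3, 230.9]
ee_rot: [-0.0, 0.684, 0.73, -0.0]
force: [0.3, -0.9, -0.9]
grip_width: 1.0
grip_force: 0.0
```

Emit:
{"op": "servo_tool", "data": {"commands": [[-1,[0,0,0],[0,0,1]],[-1,[0,0,0],[0,0,1]],[-1,[0,0,0],[0,0,0.1]],[-1,[0,0,0],[0,0,0]],[-1,[0,0,0],[0,0,0]]]}}

```text
time_s: 2.18
eef_pos: [486.6, 280.3, 231.1]
ee_rot: [-0.0, 0.757, 0.654, -0.0]
force: [-0.4, -0.5, -1.5]
grip_width: 1.002
grip_force: 0.0
```

Run:
```python
from h import *
s=sense(); c=capture("wrist"); print(grip_depth if "grip_depth" in globals() else None, s["time_s"],s["eef_pos"],s["ee_rot"],s["joints"]); save("w1",c)
T=wristT(s,c); print(T.round(2)); P=cloud(c,T); z=c["z_map"]
rect=lambda q:cv2.minAreaRect(q[:,:2].astype(np.float32))
near=(z>0)&(np.hypot(P[...,0]-487,P[...,1]-281)<85)
for lo,hi in((70,80),(24,32)):
    q=P[near&(P[...,2]>lo)&(P[...,2]<hi)]; print(len(q),rect(q),np.median(q[:,2]))
```

```text
18.700000000000003 2.1833 [486.64683069 280.30524566 231.13668345] [-7.04058257e-05  7.56873991e-01  6.53560808e-01 -1.61204708e-04] [3.13982318e-01 3.94254693e-01 1.38414203e+00 4.84670227e-06
 1.36354772e+00 4.60218498e-01]
[[ 9.9000e-01 -1.4000e-01 -4.0000e-02  4.9705e+02]
 [-1.5000e-01 -9.5000e-01 -2.8000e-01  3.5207e+02]
 [-0.0000e+00  2.9000e-01 -9.6000e-01  3.7284e+02]
 [ 0.0000e+00  0.0000e+00  0.0000e+00  1.0000e+00]]
3049 ((485.8762512207031, 282.1551818847656), (46.92637252807617, 46.97438430786133), 45.1180305480957) 74.00517192965486
14416 ((485.9738464355469, 281.6004333496094), (116.65754699707031, 116.46701049804688), 81.20757293701172) 27.008292858105875
```

View pics/w1.png

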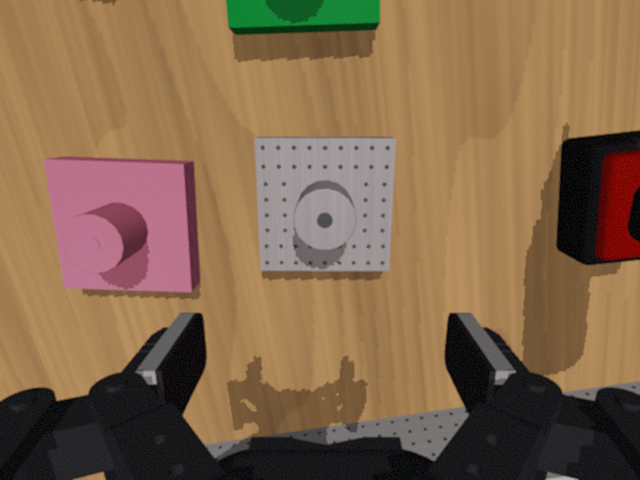

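The wrist view shows the cap square at (325,205) with its spigot at (325,218), midway between the fingers. It measures 116 mm across at the right heights, so I go down on it.

Emit:
{"op": "servo_tool", "data": {"commands": [[-1,[0.0017,-0.0008,0.025],[0,0,0]],[-1,[0,0,0.025],[0,0,0]],[-1,[0,0,0.025],[0,0,0]],[-1,[0,0,0.025],[0,0,0]],[-1,[0,0,0.025],[0,0,0]],[-1,[0,0,0.025],[0,0,0]],[-1,[0,0,0.02],[0,0,0]],[-1,[0,0,0.015],[0,0,0]],[-1,[0,0,0.012],[0,0,0]],[-1,[0,0,0],[0,0,0]]]}}

```text
time_s: 3.07
eef_pos: [485.1, 281.7, 32.1]
ee_rot: [-0.001, 0.757, 0.653, -0.002]
force: [-1.1, -0.1, -0.6]
grip_width: 1.002
grip_force: 0.0
```

Emit:
{"op": "servo_tool", "data": {"commands": [[0,[0,0,0],[0,0,0]],[0.3,[0,0,0],[0,0,0]],[1,[0,0,0],[0,0,0]],[1,[0,0,0],[0,0,0]],[1,[0,0,0],[0,0,0]],[1,[0,0,0],[0,0,0]],[1,[0,0,0],[0,0,0]],[1,[0,0,0],[0,0,0]],[1,[0,0,0],[0,0,0]],[1,[0,0,0],[0,0,0]]]}}

```text
time_s: 3.9
eef_pos: [486.8, 282.4, 35.7]
ee_rot: [0.0, 0.758, 0.653, 0.001]
force: [-0.9, 0.0, 6.8]
grip_width: 0.545
grip_force: 82.2
```

Emit:
{"op": "servo_tool", "data": {"commands": [[1,[0,0,-0.005],[0,0,0]],[1,[0,0,-0.01],[0,0,0]],[1,[0,0,-0.02],[0,0,0]],[1,[0,0,-0.025],[0,0,0]],[1,[0,0,-0.03],[0,0,0]],[1,[0,0,-0.03],[0,0,0]],[1,[0,0,-0.03],[0,0,0]],[1,[0,0,-0.03],[0,0,0]],[1,[0,0,-0.025],[0,0,0]],[1,[0,0,-0.02],[0,0,0]]]}}

```text
time_s: 4.73
eef_pos: [485.9, 282.1, 262.3]
ee_rot: [0.0, 0.758, 0.653, 0.001]
force: [0.4, 0.0, -4.4]
grip_width: 0.546
grip_force: 82.9
```

Emit:
{"op": "servo_tool", "data": {"commands": [[1,[0,0,-0.01],[0,0,0]],[1,[0,0,0],[0,0,0]],[1,[0,0,0],[0,0,0]]]}}

```text
time_s: 4.98
eef_pos: [485.8, 282.0, 268.6]
ee_rot: [-0.0, 0.758, 0.652, -0.0]
force: [-0.5, -0.1, -4.8]
grip_width: 0.546
grip_force: 82.9
```

Emit:
{"op": "servo_tool", "data": {"commands": [[1,[0,0,0],[-0.4,0,0]],[1,[0,0,0],[-0.7,0,0]],[1,[0,0,0],[-0.8,0,0]],[1,[0,0,0],[-0.8,0,0]],[1,[0,0,0],[-0.8,0,0]],[1,[0,0,0],[-0.8,0,0]],[1,[0,0,0],[-0.8,0,0]],[1,[0,0,0],[-0.8,0,0]],[1,[0,0,0],[-0.5,0,0]],[1,[0,0,0],[-0.3,0,0]]]}}

```text
time_s: 5.82
eef_pos: [484.4, 282.0, 266.4]
ee_rot: [0.26, 0.711, 0.614, 0.223]
force: [0.6, -0.1, -3.6]
grip_width: 0.544
grip_force: 83.0
```

Emit:
{"op": "servo_tool", "data": {"commands": [[1,[0,0,0],[0,0,0]],[1,[0,0,0],[0,0,0]],[1,[0,0,0],[0,0,0]],[1,[0,0,0],[0,0,0]],[1,[0,0,0],[0,0,0]]]}}

```text
time_s: 6.23
eef_pos: [486.4, 282.0, 269.1]
ee_rot: [0.26, 0.712, 0.613, 0.224]
force: [-0.5, -0.8, -4.9]
grip_width: 0.541
grip_force: 83.0
```

Run:
```python
from h import *
s=sense(); a=capture("scene"); save("tilt",a); Pp=cloud(a)
q=s["ee_rot"]; M=R.from_quat([q[1],q[2],q[3],q[0]]).as_matrix()
print(s["time_s"],"tool tilt",np.degrees(np.arccos(-M[2,2])),M[:,2],s["force"],s["grip_width"])
# cap top plane from depth, points near tool frame z range
L=(Pp-s["eef_pos"])@M
m=(a["z_map"]>0)&(abs(L[...,2])<30)&(np.abs(L[...,:2]).max(-1)<75)&(np.hypot(L[...,0],L[...,1])>35)&(Pp[...,2]>130)
p=L[m]; print(len(p),p.min(0),p.max(0))
p=p[(np.abs(p[:,2]-np.median(p[:,2]))<6)]
A=np.c_[p[:,:2],np.ones(len(p))]; k=np.linalg.lstsq(A,p[:,2],rcond=None)[0]; print("plane in tool deg",np.degrees(k[:2]),k[2])
```

```text
6.2333 tool tilt 40.16089852111084 [ 0.63772094 -0.09620197 -0.76423634] [-0.47664672 -0.83084252 -4.9441941 ] 0.5405511826159253
776 [-59.55998708 -57.98281488 -29.95092869] [56.19944284 67.6671966  29.98098012]
plane in tool deg [0.05685464 1.43803262] 10.552383235352652
```

View pics/tilt.png

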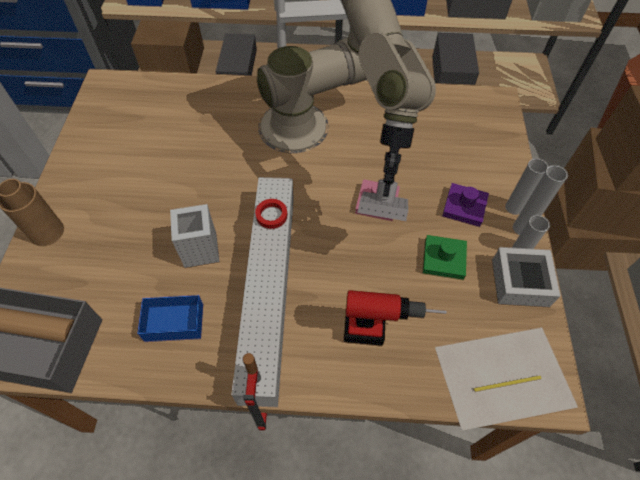

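The picture shows the cap held tipped at about (385,205), its open side facing the camera side. The tilt is 40°. I hold it for another second and more, then level it.

Emit:
{"op": "servo_tool", "data": {"commands": [[1,[0,0,0],[0,0,0]],[1,[0,0,0],[0,0,0]],[1,[0,0,0],[0,0,0]],[1,[0,0,0],[0,0,0]],[1,[0,0,0],[0,0,0]],[1,[0,0,0],[0,0,0]],[1,[0,0,0],[0,0,0]],[1,[0,0,0],[0,0,0]],[1,[0,0,0],[0,0,0]],[1,[0,0,0],[0,0,0]]]}}

```text
time_s: 7.12
eef_pos: [486.2, 282.1, 269.3]
ee_rot: [0.26, 0.712, 0.613, 0.224]
force: [0.1, 0.2, -4.9]
grip_width: 0.545
grip_force: 83.0
```

Emit:
{"op": "servo_tool", "data": {"commands": [[1,[0,0,0],[0,0,0]],[1,[0,0,0],[0,0,0]],[1,[0,0,0],[0,0,0]],[1,[0,0,0],[0,0,0]],[1,[0,0,0],[0,0,0]]]}}

```text
time_s: 7.53
eef_pos: [486.2, 282.1, 269.3]
ee_rot: [0.26, 0.712, 0.613, 0.224]
force: [-0.4, -0.3, -4.3]
grip_width: 0.542
grip_force: 83.0
```

Emit:
{"op": "servo_tool", "data": {"commands": [[1,[0,0,0],[0.4,0,0]],[1,[0,0,0],[0.7,0,0]],[1,[0,0,0],[0.8,0,0]],[1,[0,0,0],[0.8,0,0]],[1,[0,0,0],[0.8,0,0]],[1,[0,0,0],[0.8,0,0]],[1,[0,0,0],[0.8,0,0]],[1,[0,0,0],[0.8,0,0]],[1,[0,0,0],[0.5,0,0]],[1,[0,0,0],[0.3,0,0]]]}}

```text
time_s: 8.37
eef_pos: [487.1, 281.7, 269.2]
ee_rot: [-0.001, 0.758, 0.652, -0.001]
force: [0.7, -0.3, -4.8]
grip_width: 0.55
grip_force: 83.2
```

Emit:
{"op": "servo_tool", "data": {"commands": [[1,[0,0,0],[0,0,0]],[1,[0,0,0],[0,0,0]],[1,[0,0,0],[0,0,0]]]}}

```text
time_s: 8.62
eef_pos: [486.0, 282.2, 269.3]
ee_rot: [0.001, 0.758, 0.653, 0.0]
force: [-0.1, -0.4, -3.8]
grip_width: 0.544
grip_force: 83.2
```

Emit:
{"op": "servo_tool", "data": {"commands": [[1,[-0.01,0.0021,0],[0,0,0]],[1,[-0.02,0.0041,0],[0,0,0]],[1,[-0.032,0.0066,0],[0,0,0]],[1,[-0.032,0.0066,0],[0,0,0]],[1,[-0.032,0.0066,0],[0,0,0]],[1,[-0.032,0.0066,0],[0,0,0]],[1,[-0.032,0.0066,0],[0,0,0]],[1,[-0.032,0.0066,0],[0,0,0]],[1,[-0.032,0.0066,0],[0,0,0]],[1,[-0.032,0.0066,0],[0,0,0]]]}}

```text
time_s: 9.45
eef_pos: [501.4, -11.4, 269.7]
ee_rot: [0.001, 0.758, 0.653, 0.0]
force: [1.3, -0.1, -4.5]
grip_width: 0.544
grip_force: 83.2
```

Emit:
{"op": "servo_tool", "data": {"commands": [[1,[-0.032,0.0066,0],[0,0,0]],[1,[-0.032,0.0066,0],[0,0,0]],[1,[-0.032,0.0066,0],[0,0,0]],[1,[-0.032,0.0066,0],[0,0,0]],[1,[-0.032,0.0066,0],[0,0,0]],[1,[-0.024,0.005,0],[0,0,0]],[1,[-0.016,0.0033,0],[0,0,0]],[1,[-0.008,0.0017,0],[0,0,0]],[1,[-0.004,0.0008,0],[0,0,0]],[1,[0,0,0],[0,0,0]]]}}

```text
time_s: 10.28
eef_pos: [513.8, -225.4, 269.3]
ee_rot: [-0.0, 0.758, 0.653, 0.0]
force: [0.1, -0.2, -5.0]
grip_width: 0.54
grip_force: 83.2
```

Emit:
{"op": "servo_tool", "data": {"commands": [[1,[0,0,0],[0,0,-0.4]],[1,[0,0,0],[0,0,-0.7]],[1,[0,0,0],[0,0,-0.7]],[1,[0,0,0],[0,0,-0.7]],[1,[0,0,0],[0,0,-0.7]],[1,[0,0,0],[0,0,-0.5]],[1,[0,0,0],[0,0,-0.2]],[1,[0,0,0],[0,0,0]],[1,[0,0,0],[0,0,0]],[1,[0,0,0],[0,0,0]]]}}

```text
time_s: 11.12
eef_pos: [513.9, -225.2, 269.4]
ee_rot: [0.0, 0.61, 0.792, 0.0]
force: [0.8, -0.2, -4.8]
grip_width: 0.548
grip_force: 83.2
```

```bash
cat > m.py <<'E'
from h import *
import sys
s=sense(); q=s["ee_rot"]; M=R.from_quat([q[1],q[2],q[3],q[0]]).as_matrix()
print(s["time_s"],s["eef_pos"],"toolx",M[:,0].round(3),"tooly",M[:,1].round(3),"z",M[:,2].round(4),s["grip_width"],s["force"])
print("tool y yaw",np.degrees(np.arctan2(M[1,1],M[0,1])))
rect=lambda p:cv2.minAreaRect(p[:,:2].astype(np.float32))
for n in("scene","side"):
    c=capture(n); save(sys.argv[1]+n,c); P=cloud(c); np.savez(sys.argv[1]+n,P=P,I=c["pixels"],z=c["z_map"])
    L=P-s["eef_pos"]; r=np.hypot(L[...,0],L[...,1])
    ok=(c["z_map"]>0)&(np.hypot(P[...,0]-514,P[...,1]+226)<95)
    m=ok&(r>34)&(abs(L[...,2]+8)<7)   # skirt top face
    p=P[m]; k=np.linalg.lstsq(np.c_[p[:,:2]-p[:,:2].mean(0),np.ones(len(p))],p[:,2],rcond=None)[0]
    print(n,"cap top",len(p),rect(p),"slopes deg",np.degrees(k[:2]).round(2),"z",k[2].round(1))
    w=ok&(P[...,2]>20)&(P[...,2]<s["eef_pos"][2]-42-8)&(P[...,2]<149); p=P[w]; print(" column walls",len(p),rect(p) if len(p) else "", p[:,2].max())
    p=P[ok&(P[...,2]>120)&(r>45)]; print(" zhist",np.histogram(p[:,2],np.arange(140,280,6)))
E
python3 m.py a
```

```text
11.1167 [ 513.89494805 -225.17648525  269.39013481] toolx [-0.256  0.967 -0.   ] tooly [0.967 0.256 0.   ] z [ 1.e-04  0.e+00 -1.e+00] 0.5483428784754856 [ 0.78131492 -0.22975001 -4.81144167]
tool y yaw 14.82205042510823
scene cap top 1176 ((516.9962158203125, -227.18136596679688), (122.70476531982422, 116.68173217773438), 14.789722442626953) slopes deg [-0.14 -0.14] z 260.6
 column walls 1517 ((517.6493530273438, -226.51107788085938), (107.03401947021484, 100.92042541503906), 13.520323753356934) 148.99995520740887
 zhist (array([ 68, 247,  31,   0,   0,   0,   0,   0,   0,   0,   0,   0,   0,
         0,   2,  39,  81,  73,  85, 366, 546,   8,   0]), array([140, 146, 152, 158, 164, 170, 176, 182, 188, 194, 200, 206, 212,
       218, 224, 230, 236, 242, 248, 254, 260, 266, 272, 278]))
side cap top 2341 ((513.2254638671875, -224.6058349609375), (117.96226501464844, 118.12247467041016), 14.899311065673828) slopes deg [0.12 0.12] z 261.4
 column walls 2274 ((512.2444458007812, -225.532470703125), (102.38314056396484, 102.44991302490234), 14.952249526977539) 148.99657866489372
 zhist (array([ 112,  619,   81,    0,    0,    0,    0,    0,    0,    0,    0,
          0,    0,    0,    0,   59,  160,  149,  148,  354, 1469,    3,
          0]), array([140, 146, 152, 158, 164, 170, 176, 182, 188, 194, 200, 206, 212,
       218, 224, 230, 236, 242, 248, 254, 260, 266, 272, 278]))
```

View pics/aside.png

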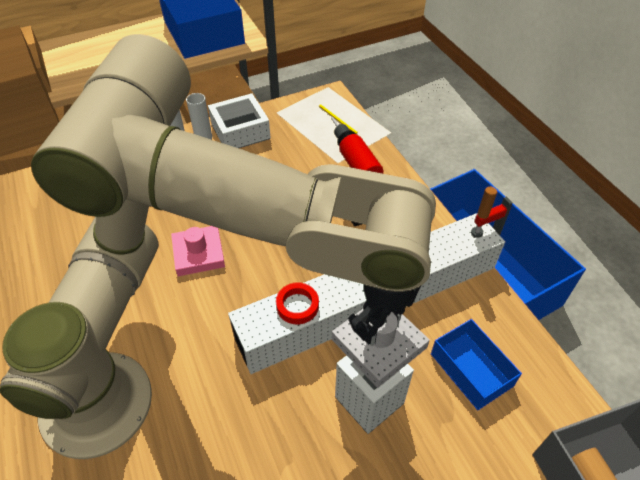

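The side view shows the cap level above the column at about (382,340), clear of the beam and the tape roll. Offset from the column is about 1 mm, the yaw agrees, and the lower edge is at about 233.5 mm. I lower it 73 mm in gentle steps.

Emit:
{"op": "servo_tool", "data": {"commands": [[1,[-0.0006,0,0.004],[0,0,0]],[1,[0,0,0.008],[0,0,0]],[1,[0,0,0.01],[0,0,0]],[1,[0,0,0.01],[0,0,0]],[1,[0,0,0.01],[0,0,0]],[1,[0,0,0.008],[0,0,0]],[1,[0,0,0.006],[0,0,0]],[1,[0,0,0.003],[0,0,0]],[1,[0,0,0.001],[0,0,0]],[1,[0,0,0],[0,0,0]]]}}

```text
time_s: 12.05
eef_pos: [514.1, -226.2, 209.3]
ee_rot: [0.0, 0.61, 0.793, 0.0]
force: [-0.4, 0.3, -4.0]
grip_width: 0.538
grip_force: 83.2
```

Emit:
{"op": "servo_tool", "data": {"commands": [[1,[0,0,0.002],[0,0,0]],[1,[0,0,0.004],[0,0,0]],[1,[0,0,0.004],[0,0,0]],[1,[0,0,0.002],[0,0,0]],[1,[0,0,0.001],[0,0,0]],[1,[0,0,0],[0,0,0]],[1,[0,0,0],[0,0,0]],[1,[0,0,0],[0,0,0]]]}}

```text
time_s: 12.72
eef_pos: [514.1, -226.2, 196.5]
ee_rot: [0.0, 0.61, 0.793, 0.0]
force: [-0.8, -0.2, -4.3]
grip_width: 0.542
grip_force: 83.2
```

```bash
python3 m.py b | cut -c1-260
python3 - <<'E'
import cv2
a=cv2.imread('pics/bside.png')[280:450,290:470]; cv2.imwrite('pics/bcrop.png',cv2.resize(a,None,fx=3.4,fy=3.4,interpolation=cv2.INTER_CUBIC)[:578,:612])
E
```

```text
12.7167 [ 514.09524748 -226.23603304  196.46637264] toolx [-0.256  0.967 -0.   ] tooly [0.967 0.256 0.   ] z [ 3.e-04 -2.e-04 -1.e+00] 0.5421232756798743 [-0.80335094 -0.16014966 -4.27794065]
tool y yaw 14.856466885077321
scene cap top 1104 ((519.5088500976562, -227.95033264160156), (121.9112548828125, 116.94454956054688), 15.134697914123535) slopes deg [-0.14 -0.18] z 187.8
 column walls 1027 ((535.3489379882812, -198.0448455810547), (73.24681091308594, 141.37107849121094), 58.717430114746094) 146.32136474370196
 zhist (array([ 48,   5,   3,  46,  76,  63,  73, 461, 382,   0,   0,   0,   0,
         0,   0,   0,   0,   4,  14,  11,   5,  13,  12]), array([140, 146, 152, 158, 164, 170, 176, 182, 188, 194, 200, 206, 212,
       218, 224, 230, 236, 242, 248, 254, 260, 266, 272, 278]))
side cap top 2127 ((513.7896118164062, -225.95272827148438), (118.70361328125, 117.79826354980469), 14.902145385742188) slopes deg [0.11 0.05] z 188.6
 column walls 1739 ((494.89251708984375, -255.60696411132812), (73.57611846923828, 141.44285583496094), 59.58135223388672) 143.4367393324037
 zhist (array([  13,    0,    1,   72,  122,  128,  131,  544, 1094,    1,    0,
          0,    0,    0,    0,    0,    0,    4,   26,   19,   19,   28,
         16]), array([140, 146, 152, 158, 164, 170, 176, 182, 188, 194, 200, 206, 212,
       218, 224, 230, 236, 242, 248, 254, 260, 266, 272, 278]))
```

View pics/bcrop.png

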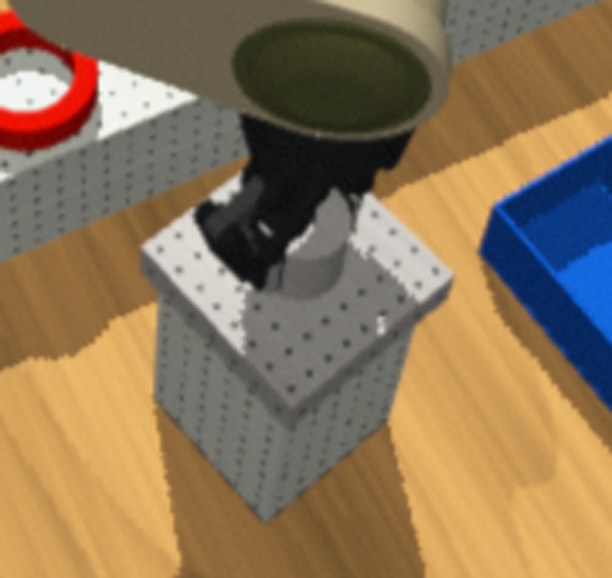

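The crop shows the cap square over the column with its lower edge just above it, touching nothing. Both views put it about 1 mm too far in +x, so I trim that and finish.

Emit:
{"op": "servo_tool", "data": {"commands": [[1,[0.0007,-0.0011,0.0004],[0,0,0]],[1,[0,0,0],[0,0,0]],[1,[0,0,0],[0,0,0]],[1,[0,0,0],[0,0,0]],[1,[0,0,0],[0,0,0]],[1,[0,0,0],[0,0,0]]]}}

```text
time_s: 13.32
eef_pos: [512.8, -225.8, 195.9]
ee_rot: [0.0, 0.61, 0.793, 0.0]
force: [0.7, 0.3, -3.9]
grip_width: 0.542
grip_force: 83.2
```

```bash
python3 -c "
from rig import *
s=sense(); print(s['eef_pos'],s['force'],s['grip_force']); print(finish_job())"
```

```text
[ 512.76338231 -225.80966163  195.90338406] [ 0.65099497  0.27203045 -3.86089115] 83.1710135936737
the job is handed in; nothing more can be done
None
```

I tipped the cap 40° for about 1.7 s, levelled it, and handed the job in with it still held about 10 mm above the standing column, level, square and centred to within 1–2 mm by the camera measurements.

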